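# Uncap the clamped squat jar

## Task

Open the squat wide-mouthed jar held in its bench clamp: twist its screw cap anticlockwise until it is loose (it takes well over half a turn, so regrip as you go), and lift it straight off. Set the cap down, opening downwards, in the middle of the flat plastic tub lid lying on the open worktop to the right (not the one back left by the drawers); put it down rather than dropping it, and leave the tall narrow bottle in the other clamp alone.

Things in the scene. Friction and masses are not known exactly. Their poses are not given: they have to be found in the camera images.
- jar_cap: Ribbed white cap on the squat jar, 57 mm wide, 30 high, 40 g. Origin: centre of skirt underside, z up. Grey bar on top points along its -x. Starts 205-235 deg clockwise of the jar's pip: twist anticlockwise, about 3 grips of 75 deg. It does not rise as it turns; it comes off only with bar within 15 deg of pip (end stop 18 deg past). Then lift 30 mm straight up. Grip its side from above.
- squat_jar: Squat amber jar, 72 mm wide, 99 high with cap, fixed in a round clamp (foot 90 mm wide). Origin: centre of foot's underside on the worktop, z up on the jar's axis. Cap skirt starts 69 mm up, shoulder 3 mm below it, neck rim at 96. White pip on the shoulder, 31 mm out along the jar's -x: the cap comes off when its bar points there, i.e. cap yaw = jar yaw.
- tall_bottle: Bystander: tall narrow amber bottle, 46 mm wide, 150 high, 30 mm white cap, fixed in the same sort of round clamp (foot 90 mm wide). Origin: centre of the foot's underside. Leave it alone. It and the squat jar may stand in either place.
- tub_lid: Flat translucent plastic tub lid lying on the open worktop to the robot's right (another like it lies back left by the drawers: not that one), fixed, 126 x 130 mm, low rim. Its flat middle, where the cap is to stand, is 2 mm above the worktop. Origin: centre of its underside, z up.
Mind the look-alikes: they are no part of the job. Leave any pink look-alike of the jar_cap alone.

How it is judged (in metres and radians):
On the way:
1. the cap is unscrewed and lifted upright off the neck, straight above the jar (z of jar_cap in the frame of squat_jar above 0.099 m and horizontal distance between jar_cap and squat_jar below 0.04 m and angle between jar_cap's own z axis and vertical below 0.35 rad), for 0.05 s.
At the end, for the whole second after the job is handed in: The cap stands at rest on the tub lid, opening down (upright within 10 degrees), its centre within 30 mm of the lid's centre (horizontal distance between jar_cap and tub_lid below 0.03 m and z of jar_cap in the frame of tub_lid between -0.002 and 0.01 m and angle between jar_cap's own z axis and vertical below 0.17 rad and linear speed of jar_cap below 0.02 m/s); the robot touches nothing.
It fails at once if the cap is let go more than 30 mm above the tub lid (contact force between the fingers and jar_cap below 0.05 N and horizontal distance between jar_cap and tub_lid below 0.07 m and z of jar_cap in the frame of tub_lid above 0.032 m).
It fails at once if the robot pushes against the tall bottle or its clamp (contact force between the arm and tall_bottle above 3 N).
It fails at once if the fingers push against the tall bottle or its clamp (contact force between the fingers and tall_bottle above 3 N).
It also fails if it takes over 53 s, if anything falls off the work surface, if the arm or the gripper's body presses on something with over 40 N, if the wrist force passes 120 N, or if a joint passes its speed limit or range.

## Robot

A 7-joint arm with a two-finger parallel gripper is mounted at the origin on a cart in front of the work surface, level with it; the furniture and walls round the work are solid. World frame = base frame: x ahead of the robot, y to its left, z up, the work surface at z = 0. Lengths are in mm, angles in rad, forces in N, time in s.
With the tool pointing down it reaches from about 400 to 900 mm from the base axis. Payload 5.6 kg.
Tool frame: the origin (TCP) lies between the finger pads; the fingertips stand 14 mm ahead of it and the grasp point (between the pads) lies 5 mm behind it; x points along the fingers, z is the direction in which the jaws open and shut, and the axes are right-handed (so a half turn about x gives the same grasp; the last joint's range is limited). The gripper opens to 92 mm and grips with 3 to 60 N. Pads are 20 mm wide; open, the fingers measure 128 mm over their backs; the gripper's body (75 mm by 189 mm) begins 69 mm behind the grasp point.
Start: joints at [1.255, 0.468, -0.012, 1.603, 0.006, 1.071, -0.056], TCP at [175.087, -625.982, 228.592] pointing down, gripper open.
Joint ranges: [-2.53, 2.53], [-0.31, 2.02], [-1.57, 1.55], [0.28, 2.44], [-1.29, 4.43], [0.15, 1.84], [-2.92, 2.92]. Speed limits (rad/s): [2.57, 2.57, 3.14, 3.14, 3.14, 3.14, 3.14].

## Interface

Orientations are given as a unit quaternion [w, x, y, z].
In Python, from station import get_state, camera, camera_model, sign_off, look_for gives the robot as it stands. The module is installed in compiled form; this text tells all that it offers.
- The arm moves only by the tool step_arm, never from a script. Its argument "steps" is text: rows parted by semicolons, each of 5 numbers parted by spaces: the shift along the tool's x, y, z in m, then the turn about the tool's x in rad, then the closure, from 0 (fully open) to 1 (shut). A call has 1 to 20 rows; each row is the pose to reach, as a shift and turn from the pose commanded when the call began, along the tool's axes at that moment; what a row does not reach only later rows make up. A row lasts 1/10 s, in which the tool goes at most 50 mm and 8.59 degrees, less where a joint would pass 70% of its speed; a pose out of reach is approached as far as the arm can. A call with a gripper value outside its range is refused whole. The fingers move at their own pace and stop on an object; "squeeze" is the grip in N (left out, the last holds). Time passes only in rows, so rows that repeat a pose let the fingers close. It gives the time, the measured TCP pose, the force and the opening at its end, in the units of the state.
- get_state(): the state, without advancing time (a new reading comes with each control period).
- camera(name): name is "scene" or "top"; returns (picture, depth): 420x560x3 uint8, blue, green, red; 420x560 float32, mm along the optical axis (not along the pixel's ray), 0 where there is no reading.
- camera_model(name): a dict with "fx", "fy", "cx", "cy" (pixels), "origin" and "orientation" of the camera in the world. Camera axes: x right, y down, z forward; pixel columns grow to the right and rows downward; lengths in mm; the calibration is good to about 2 mm. A picture is of the moment at which its call begins. camera_model takes no time and is no camera call.
- sign_off(): hands the job in, once; it reports no verdict.
Trained networks look in the newest picture that a camera, given by its name, has taken for a name from the list of things; names that differ only in an ending like _2 or _b are one class to them, and where a whole thing is asked for, a point or a joint stands for the part that bears it (a point fixed in the world has none). Each returns a list of dicts, best first, with "confidence" (0 to 1); they miss things now and then, are a little off and sometimes report something else, mostly with a low value. They report only what shows in the picture. A call takes as long as a camera call. They do not tell look-alikes from the thing itself.
- look_for(camera, query): "bbox" ([left, top, right, bottom] in pixels, round what is visible of it).
The state is a dict: "time": time; "qpos": joint angles; "qvel": joint speeds; "tau": joint torques, N m; "tcp_pos": TCP position; "orientation": TCP orientation; "contact_force": force on the tool from outside, world axes, zero at the start; "ft_torque": the same for the moment, N m; "finger_gap": finger opening in mm.
Only numpy, scipy, OpenCV 4.12 (cv2) and the standard library are available. Lean on these libraries where they do the work, as an engineer would, in place of code of your own. Each camera call takes 0.05 s, during which the arm holds its last target.

## Working session

There is one attempt and no reset: what is moved stays moved. The work goes in short steps, Python scripts to look and compute and a tool call to move; the robot and the scene stay as the last step left them, time stands still between calls to the robot, and variables do not carry over. Pictures are saved under pics/ and viewed, and the job is handed in when it is done.

Besides the shell and the picture viewer there is one more tool, called as name(argument=value, ...) on one line, values as JSON. step_arm: Moves the arm, as the interface text tells. Its arguments: {"type":"object","properties":{"steps":{"type":"string"},"squeeze":{"type":"number"}},"required":["steps"]}

```bash
mkdir -p pics; cat > h.py <<'E'
import numpy as np,cv2
from station import *
from scipy.spatial.transform import Rotation as R
def rot(q): return R.from_quat([q[1],q[2],q[3],q[0]]).as_matrix()
def cloud(name,d):
    m=camera_model(name);v,u=np.mgrid[0:d.shape[0],0:d.shape[1]]
    p=np.stack([(u-m['cx'])/m['fx']*d,(v-m['cy'])/m['fy']*d,d],-1)
    return p@rot(m['orientation']).T+np.array(m['origin'])
E
python3 - <<'E'
from h import *
for n in ('scene','top'):
    im,d=camera(n);cv2.imwrite(f'pics/{n}0.png',im);np.save(f'{n}0.npy',d)
    P=cloud(n,d)
    print(n,camera_model(n))
    for q in ('jar_cap','squat_jar','tall_bottle','tub_lid'):
        for r in look_for(n,q)[:4]:
            b=r['bbox'];u=int((b[0]+b[2])/2);v=int((b[1]+b[3])/2)
            print(q,np.round(b),round(r['confidence'],2),np.round(P[v,u]))
s=get_state();print(s['time'],s['tcp_pos'],rot(s['orientation']).round(3),s['finger_gap'])
E
```

```text
scene {'fx': 449.52537322770354, 'fy': 449.52537322770354, 'cx': 277.5754226628461, 'cy': 207.3362043891303, 'origin': array([-52.97371007, 801.22499632, 624.85238998]), 'orientation': array([ 0.13993067, -0.2355085 ,  0.82697335, -0.49098904])}
jar_cap [169. 277. 197. 305.] 0.89 [501. 280.  29.]
jar_cap [213. 227. 237. 250.] 0.73 [482. 160.  98.]
jar_cap [245. 226. 261. 252.] 0.72 [492.  42.  28.]
jar_cap [306. 174. 352. 198.] 0.29 [ 488. -375.    2.]
squat_jar [209. 248. 247. 283.] 0.95 [467. 173.  40.]
tall_bottle [273. 173. 304. 238.] 0.83 [456. -69.  82.]
tub_lid [307. 173. 348. 198.] 0.9 [ 493. -377.    3.]
top {'fx': 395.9964264167345, 'fy': 395.9964264167345, 'cx': 278.4117740149319, 'cy': 215.20245826707023, 'origin': array([ 274.79283954,  -80.63426103, 1091.44726129]), 'orientation': array([ 0.07386535, -0.68563163,  0.72000804, -0.07772776])}
jar_cap [136. 209. 167. 232.] 0.81 [510. 257.  28.]
jar_cap [176. 212. 196. 234.] 0.79 [483. 148.  98.]
jar_cap [228. 208. 249. 229.] 0.63 [503.  18.  34.]
squat_jar [178. 211. 213. 245.] 0.69 [472. 127.  78.]
tall_bottle [265. 218. 295. 250.] 0.67 [440. -90. 114.]
0.5 [ 175.0633934  -625.96049564  228.55025852] [[-0.     0.963  0.269]
 [ 0.     0.269 -0.963]
 [-1.    -0.    -0.   ]] 92.0287958635512
```

```bash
python3 - <<'E'
from h import *
a=cv2.imread('pics/top0.png');cv2.imwrite('pics/top0c.png',cv2.resize(a[190:260,120:310],(760,280),interpolation=cv2.INTER_CUBIC))
b=cv2.imread('pics/scene0.png');cv2.imwrite('pics/scene0c.png',cv2.resize(b[160:320,150:370],(770,560),interpolation=cv2.INTER_CUBIC))
E
```

```text
(no output)
```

View pics/top0.png

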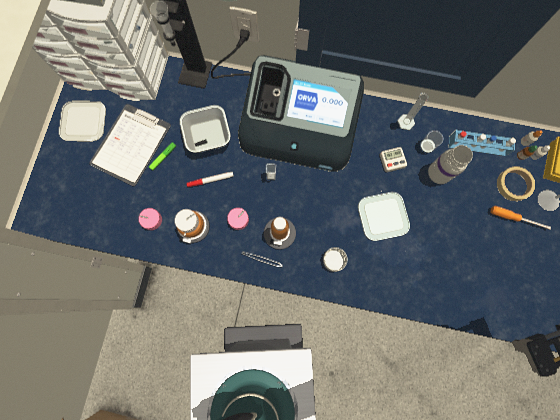

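View pics/scene0.png

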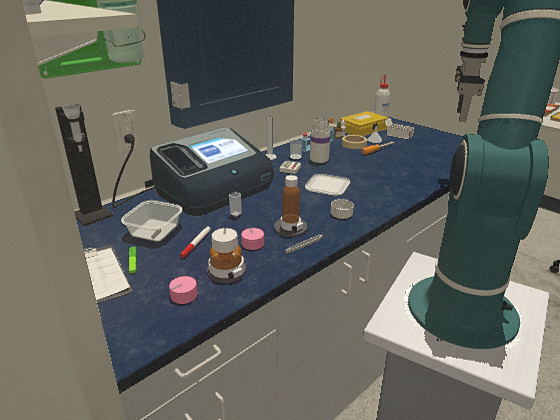

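```bash
sleep 0
```

```text
(no output)
```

View pics/top0c.png

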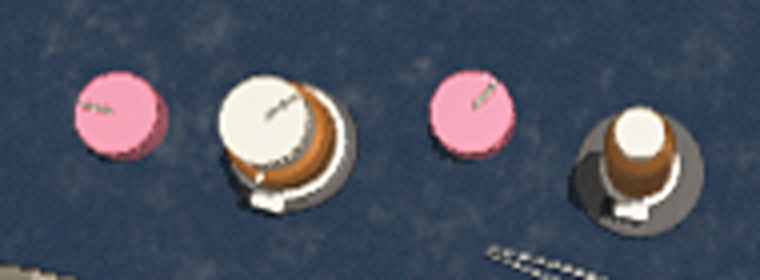

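View pics/scene0c.png

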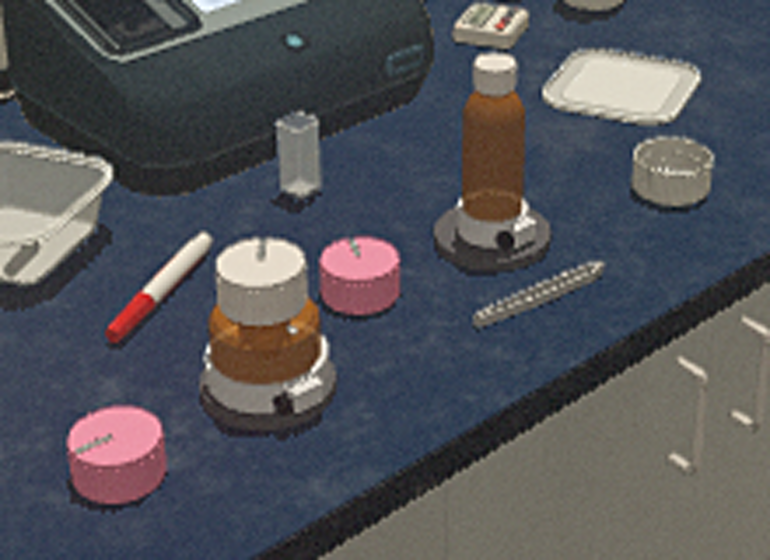

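The top view shows the jar at about (187,222) with its pip at about (185,234). The bar points up-right. The target lid is at (385,217), the bottle at (280,230), and pink look-alikes sit at (150,219) and (238,218). Next I'll measure positions by intersecting rays with known height planes.

```bash
cat >> h.py <<'E'
def ray(name,uv,z):
    m=camera_model(name);uv=np.atleast_2d(np.array(uv,float))
    d=np.c_[(uv[:,0]-m['cx'])/m['fx'],(uv[:,1]-m['cy'])/m['fy'],np.ones(len(uv))]@rot(m['orientation']).T
    o=np.array(m['origin']);return o+d*((z-o[2])/d[:,2])[:,None]
E
python3 - <<'E'
from h import *
for n in ('top','scene'):
    im=cv2.imread(f'pics/{n}0.png');P=cloud(n,np.load(f'{n}0.npy'))
    # cap top
    m=(abs(P[...,2]-99)<4)&(np.hypot(P[...,0]-483,P[...,1]-150)<50)
    q=P[m];c,r=cv2.minEnclosingCircle(q[:,:2].astype(np.float32))
    print(n,'cap',m.sum(),q.mean(0).round(1),c,r)
    v,u=np.nonzero(m);print('  ray centre',ray(n,[(u.mean(),v.mean())],99).round(1))
    # bar
    g=im.astype(int);mm=cv2.erode(m.astype(np.uint8),np.ones((3,3)))>0
    dark=m&(g.max(2)<200)
    for t in (150,180,200):
        k=mm&(g.mean(2)<t);v,u=np.nonzero(k);
        if len(u):
            w=ray(n,np.c_[u,v],99).mean(0);cc=ray(n,[(np.nonzero(m)[1].mean(),np.nonzero(m)[0].mean())],99)[0]
            dd=w-cc;print('  bar',t,len(u),w.round(1),np.degrees(np.arctan2(dd[1],dd[0])).round(1))
    # lid
    hsv=cv2.cvtColor(im,cv2.COLOR_BGR2HSV)
    W=(g.min(2)>120)&(np.hypot(P[...,0]-490,P[...,1]+375)<110)&(P[...,2]<25)
    W=W.astype(np.uint8);k,l,st,ce=cv2.connectedComponentsWithStats(W);i=1+np.argmax(st[1:,4])
    v,u=np.nonzero(l==i);pts=ray(n,np.c_[u,v],5)[:,:2].astype(np.float32)
    print('  lid',st[i],cv2.minAreaRect(pts),pts.mean(0))
    # bottle
    m=(P[...,2]>140)&(P[...,2]<160)&(np.hypot(P[...,0]-440,P[...,1]+80)<60)
    print('  bottle',m.sum(),P[m].mean(0).round(1) if m.any() else 0)
print('pip',ray('top',[(185.5,234)],68),ray('scene',[(233.7,253.1)],68))
for n,b in(('top',[(136,209,167,232)]),):pass
E
```

```text
top cap 356 [490.2 146.8  98.3] (490.3299560546875, 146.5320281982422) 28.03215789794922
  ray centre [[490.1 146.6  99. ]]
  bar 150 1 [502.7 135.1  99. ] -42.3
  bar 180 5 [501.6 133.   99. ] -49.7
  bar 200 5 [501.6 133.   99. ] -49.7
  lid [ 358  192   52   49 1968] ((496.2596130371094, -387.5152587890625), (127.59859466552734, 130.90087890625), 8.776387214660645) [ 495.551   -387.45212]
  bottle 122 [459.9 -92.5 149. ]
scene cap 285 [488.9 151.   98.3] (489.9244079589844, 148.42410278320312) 29.43577766418457
  ray centre [[488.1 152.1  99. ]]
  bar 150 7 [497.2 138.5  99. ] -56.0
  bar 180 11 [496.1 140.9  99. ] -54.4
  bar 200 15 [493.6 142.1  99. ] -60.8
  lid [305 174  45  21 701] ((495.1842041015625, -382.0830383300781), (128.35528564453125, 137.59909057617188), 9.064202308654785) [ 493.80502 -379.67853]
  bottle 84 [458.3 -86.2 146.9]
pip [[459.44198316 153.64089409  68.        ]] [[456.75428156 160.81640063  68.        ]]
```

step_arm(steps="-0.03 0.365 -0.174 0 0;-0.03 0.365 -0.174 0 0;-0.03 0.365 -0.174 0 0;-0.03 0.365 -0.174 0 0;-0.03 0.365 -0.174 0.1 0;-0.03 0.365 -0.174 0.2 0;-0.03 0.365 -0.174 0.33 0;-0.03 0.365 -0.174 0.33 0;-0.03 0.511 -0.660 0.33 0;-0.03 0.511 -0.660 0.33 0;-0.03 0.511 -0.660 0.33 0;-0.03 0.511 -0.660 0.33 0;-0.03 0.511 -0.660 0.33 0;-0.03 0.511 -0.660 0.33 0;-0.03 0.511 -0.660 0.33 0;-0.03 0.511 -0.660 0.33 0;-0.03 0.511 -0.660 0.33 0;-0.03 0.511 -0.660 0.33 0;-0.03 0.511 -0.660 0.33 0;-0.03 0.511 -0.660 0.33 0", squeeze=35)

```text
time: 2.5
tcp_pos: [489.1, 149.3, 258.6]
orientation: [0.486, 0.513, 0.487, -0.513]
contact_force: [0.4, -0.5, 0.3]
finger_gap: 92.0
```

```bash
cat > st.py <<'E'
from h import *
s=get_state();M=rot(s['orientation']);print(s['time'],'tcp',np.round(s['tcp_pos'],1),'jaw',np.degrees(np.arctan2(M[1,2],M[0,2])).round(1),'gap',round(s['finger_gap'],1),'F',np.round(s['contact_force'],1),'T',np.round(s['ft_torque'],2));print(np.round(s['qpos'],2));print(M.round(3))
E
python3 st.py
```

```text
2.5 tcp [489.1 149.3 258.6] jaw -93.0 gap 92.0 F [ 0.4 -0.5  0.3] T [0.03 0.03 0.01]
[ 0.    0.24 -0.42  1.88  0.11  1.04 -2.09]
[[-0.     0.999 -0.053]
 [ 0.    -0.053 -0.999]
 [-1.    -0.    -0.   ]]
```

step_arm(steps="0.04 0.001 0.001 0 0;0.08 0.001 0.001 0 0;0.12 0.001 0.001 0 0;0.15 0.001 0.001 0 0;0.165 0.001 0.001 0 0;0.1735 0.001 0.001 0 0;0.1735 0.001 0.001 0 0;0.1735 0.001 0.001 0 0;0.1735 0.001 0.001 0 0.3;0.1735 0.001 0.001 0 0.35;0.1735 0.001 0.001 0 0.4;0.1735 0.001 0.001 0 0.5;0.1735 0.001 0.001 0 0.5;0.1735 0.001 0.001 0 0.5", squeeze=20)

```text
time: 3.9
tcp_pos: [490.7, 148.3, 85.5]
orientation: [0.485, 0.515, 0.486, -0.513]
contact_force: [0.1, 4.6, 0.5]
finger_gap: 54.3
```

```bash
python3 st.py
```

```text
3.9 tcp [490.7 148.3  85.5] jaw -93.2 gap 54.3 F [0.1 4.6 0.5] T [ 1.26 -0.01 -0.  ]
[-0.07  0.48 -0.36  2.02  0.25  0.68 -2.21]
[[ 0.002  0.998 -0.056]
 [ 0.003 -0.056 -0.998]
 [-1.     0.001 -0.003]]
```

step_arm(steps="0 0 -0.001 0 0.5;0 0 -0.001 0 0.5;0 0 -0.001 -0.05 0.5;0 0 -0.001 -0.15 0.5;0 0 -0.001 -0.25 0.5;0 0 -0.001 -0.35 0.5;0 0 -0.001 -0.45 0.5;0 0 -0.001 -0.55 0.5;0 0 -0.001 -0.65 0.5;0 0 -0.001 -0.75 0.5", squeeze=35)

```text
time: 4.9
tcp_pos: [490.9, 148.5, 85.5]
orientation: [0.641, 0.3, 0.641, -0.298]
contact_force: [-0.3, 5.8, 1.4]
finger_gap: 54.4
```

```bash
python3 st.py; python3 - <<'E'
from h import *
for n in ('scene','top'):
    im,d=camera(n);np.save(f'{n}1.npy',d)
    c=im[210:290,190:270] if n=='scene' else im[190:260,150:230]
    cv2.imwrite(f'pics/{n}1.png',cv2.resize(c,None,fx=7,fy=7,interpolation=cv2.INTER_CUBIC))
E
```

```text
4.9 tcp [490.9 148.5  85.5] jaw -50.1 gap 54.4 F [-0.3  5.8  1.4] T [ 1.17 -0.01 -0.04]
[ 0.08  0.51 -0.54  2.01  0.39  0.71 -1.58]
[[ 0.001  0.767  0.642]
 [ 0.002  0.642 -0.767]
 [-1.     0.002 -0.001]]
```

View pics/scene1.png

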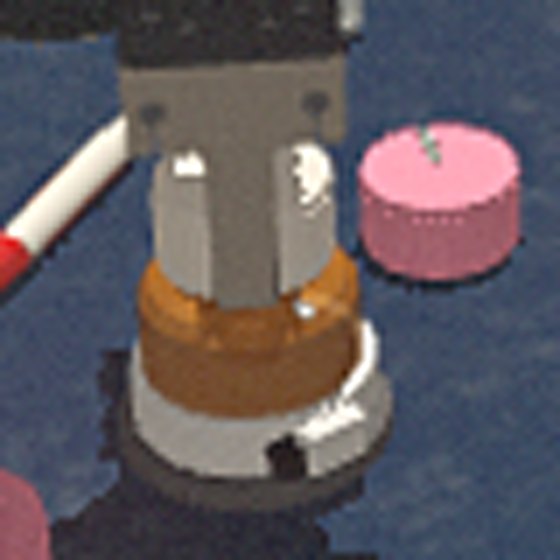

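View pics/top1.png

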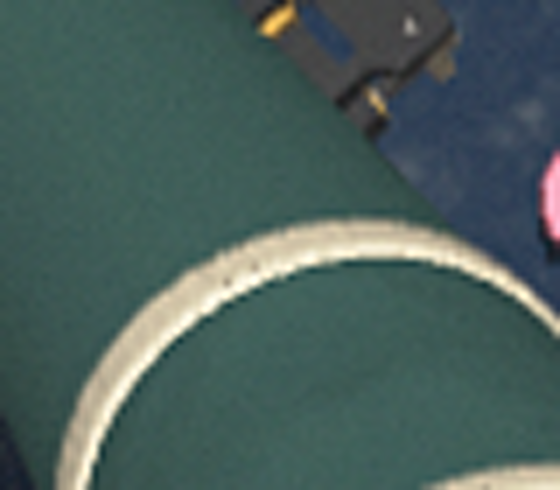

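step_arm(steps="0 0.0006 -0.0008 -0.1 0.5;0 0.0006 -0.0008 -0.23 0.5;0 0.0006 -0.0008 -0.36 0.5;0 0.0006 -0.0008 -0.49 0.5;0 0.0006 -0.0008 -0.62 0.5;0 0.0006 -0.0008 -0.75 0.5;0 0.0006 -0.0008 -0.88 0.5;0 0.0006 -0.0008 -1.01 0.5;0 0.0006 -0.0008 -1.14 0.5;0 0.0006 -0.0008 -1.27 0.5;0 0.0006 -0.0008 -1.4 0.5;0 0.0006 -0.0008 -1.53 0.5;0 0.0006 -0.0008 -1.66 0.5;0 0.0006 -0.0008 -1.79 0.5;0 0.0006 -0.0008 -1.92 0.5;0 0.0006 -0.0008 -2.05 0.5;0 0.0006 -0.0008 -2.18 0.5;0 0.0006 -0.0008 -2.3 0.5;0 0.0006 -0.0008 -2.3 0.5")

```text
time: 6.9
tcp_pos: [490.6, 148.6, 85.4]
orientation: [0.535, -0.462, 0.535, 0.462]
contact_force: [-0.4, 2.7, 6.2]
finger_gap: 54.4
```

```bash
python3 st.py; python3 - <<'E'
from h import *
for n in ('scene',):
    im,d=camera(n)
    c=im[210:290,190:270]
    cv2.imwrite(f'pics/{n}2.png',cv2.resize(c,None,fx=7,fy=7,interpolation=cv2.INTER_CUBIC))
E
```

```text
6.9 tcp [490.6 148.6  85.4] jaw 81.6 gap 54.4 F [-0.4  2.7  6.2] T [0.49 0.16 0.08]
[ 0.44  0.74 -1.05  1.99  0.83  0.92  0.37]
[[ 0.    -0.989  0.146]
 [ 0.001  0.146  0.989]
 [-1.    -0.     0.001]]
```

View pics/scene2.png

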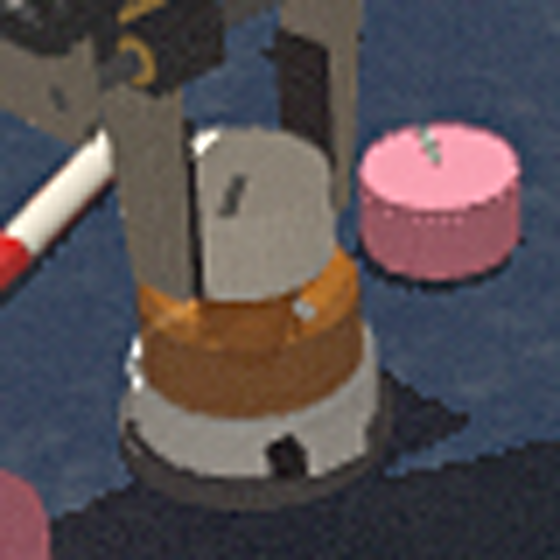

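```bash
python3 - <<'E'
from h import *
w=ray('scene',[(190+240/7,210+178/7),(190+228/7,210+212/7)],99);print(w.round(1))
c=np.array([489,150.,0])
for p in (w[0],w[1],w.mean(0),ray('scene',[(190+306/7,210+311/7)],66)[0]):
    d=p-c;print(p.round(1),np.degrees(np.arctan2(d[1],d[0])),np.hypot(d[0],d[1]))
d=w[1]-w[0];print(np.degrees(np.arctan2(d[1],d[0])))
E
```

```text
[[486.8 152.5  99. ]
 [477.9 170.   99. ]]
[486.8 152.5  99. ] 131.50498384016004 3.2749461499395154
[477.9 170.   99. ] 119.04112453954268 22.864041577354424
[482.4 161.2  99. ] 120.594638260703 13.035693851199886
[455.5 162.6  66. ] 159.38590340150174 35.788696771572006
116.98278527323168
```

The bar now shows at about (223,238) in the scene picture, at roughly 120° in world yaw. The pip at (234,254) is at about 162°, so around 42° remains.

step_arm(steps="0 0 0 -0.1 0.5;0 0 0 -0.2 0.5;0 0 0 -0.3 0.5;0 0 0 -0.4 0.5;0 0 0 -0.5 0.5;0 0 0 -0.6 0.5;0 0 0 -0.7 0.5;0 0 0 -0.73 0.5;0 0 0 -0.73 0.5")

```text
time: 7.85
tcp_pos: [490.7, 148.5, 85.4]
orientation: [-0.336, 0.622, -0.335, -0.622]
contact_force: [-1.2, 2.6, 5.5]
finger_gap: 54.3
```

```bash
python3 st.py; python3 - <<'E'
from h import *
for n in ('scene',):
    im,d=camera(n)
    c=im[210:290,190:270]
    cv2.imwrite(f'pics/{n}3.png',cv2.resize(c,None,fx=7,fy=7,interpolation=cv2.INTER_CUBIC))
E
```

```text
7.85 tcp [490.7 148.5  85.4] jaw 123.3 gap 54.3 F [-1.2  2.6  5.5] T [0.63 0.04 0.06]
[ 0.51  0.84 -1.19  1.99  0.95  1.02  1.  ]
[[ 0.001 -0.836 -0.549]
 [ 0.001 -0.549  0.836]
 [-1.    -0.001  0.   ]]
```

View pics/scene3.png

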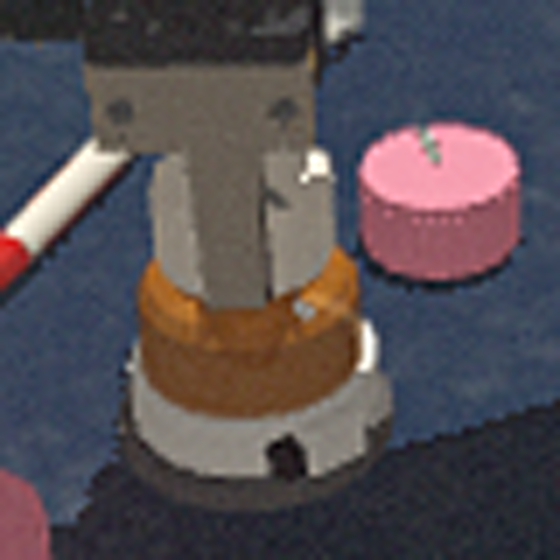

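```bash
python3 - <<'E'
from h import *
for p in ray('scene',[(190+286/7,210+203/7)],99):
  for c in ([489,150,0],[490.3,148.5,0]):
    d=p-c;print(p.round(1),np.degrees(np.arctan2(d[1],d[0])),np.hypot(d[0],d[1]))
E
```

```text
[465.8 156.5  99. ] 164.37952667247785 24.063576878141262
[465.8 156.5  99. ] 161.94263072621598 25.74273943557202
```

The bar end at scene (231,239) sits at about 163°, in line with the pip. I'll try a small lift.

step_arm(steps="-0.002 0 0 0 0.5;-0.004 0 0 0 0.5;-0.006 0 0 0 0.5;-0.006 0 0 0 0.5")

```text
time: 8.3
tcp_pos: [490.3, 148.3, 91.2]
orientation: [0.336, -0.622, 0.336, 0.622]
contact_force: [-0.7, 3.6, -0.4]
finger_gap: 54.9
```

step_arm(steps="-0.006 0 0 0 0.5;-0.012 0 0 0 0.5;-0.018 0 0 0 0.5;-0.024 0 0 0 0.5;-0.03 0 0 0 0.5;-0.036 0 0 0 0.5;-0.042 0 0 0 0.5;-0.048 0 0 0 0.5;-0.054 0 0 0 0.5;-0.054 0 0 0 0.5")

```text
time: 9.3
tcp_pos: [490.8, 148.4, 145.9]
orientation: [-0.336, 0.623, -0.336, -0.622]
contact_force: [-0.4, -0.1, -0.4]
finger_gap: 54.6
```

```bash
python3 st.py; python3 - <<'E'
from h import *
for n in ('scene',):
    im,d=camera(n)
    c=im[190:290,190:290]
    cv2.imwrite(f'pics/{n}4.png',cv2.resize(c,None,fx=6,fy=6,interpolation=cv2.INTER_CUBIC))
E
```

```text
9.3 tcp [490.8 148.4 145.9] jaw 123.3 gap 54.6 F [-0.4 -0.1 -0.4] T [ 0.14 -0.15  0.04]
[ 0.57  0.77 -1.28  1.96  0.85  1.1   1.07]
[[ 0.001 -0.836 -0.549]
 [ 0.    -0.549  0.836]
 [-1.    -0.001 -0.001]]
```

View pics/scene4.png

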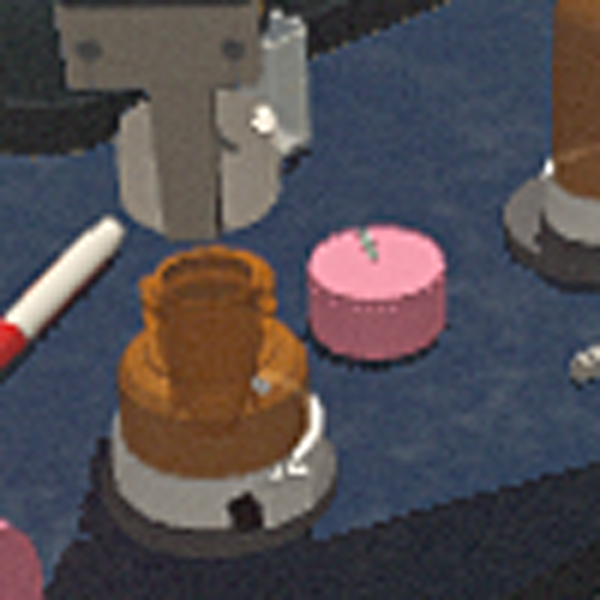

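The cap is off and upright in the grip, with the neck exposed. Next I carry it over the bottle to the right-hand lid.

step_arm(steps="-0.03 0 0 0 0.5;-0.06 0 0 0 0.5;-0.095 0 0 0 0.5;-0.095 0.009 -0.014 0.04 0.5;-0.095 0.027 -0.042 0.11 0.5;-0.095 0.045 -0.07 0.19 0.5;-0.095 0.063 -0.098 0.26 0.5;-0.095 0.081 -0.126 0.34 0.5;-0.095 0.099 -0.154 0.41 0.5;-0.095 0.117 -0.182 0.49 0.5;-0.095 0.135 -0.21 0.56 0.5;-0.095 0.153 -0.238 0.64 0.5;-0.095 0.171 -0.266 0.71 0.5;-0.095 0.189 -0.294 0.79 0.5;-0.095 0.207 -0.322 0.86 0.5;-0.095 0.225 -0.35 0.94 0.5;-0.095 0.243 -0.378 1.01 0.5;-0.095 0.261 -0.406 1.09 0.5;-0.095 0.279 -0.434 1.16 0.5;-0.095 0.288 -0.448 1.2 0.5")

```text
time: 11.35
tcp_pos: [494.6, -387.6, 239.2]
orientation: [0.629, -0.322, 0.63, 0.322]
contact_force: [-0.6, 0.4, -1.0]
finger_gap: 54.2
```

```bash
python3 st.py; python3 - <<'E'
from h import *
for n in ('scene','top'):
    im,d=camera(n)
    c=im[100:220,260:420] if n=='scene' else im[140:290,310:470]
    cv2.imwrite(f'pics/{n}5.png',cv2.resize(c,None,fx=4,fy=4,interpolation=cv2.INTER_CUBIC))
E
```

```text
11.35 tcp [ 494.6 -387.6  239.2] jaw 54.2 gap 54.2 F [-0.6  0.4 -1. ] T [ 0.01 -0.1  -0.02]
[ 1.35  0.72 -1.14  1.6   0.68  1.27  1.04]
[[-0.001 -0.811  0.585]
 [-0.     0.585  0.811]
 [-1.     0.001 -0.001]]
```

View pics/scene5.png

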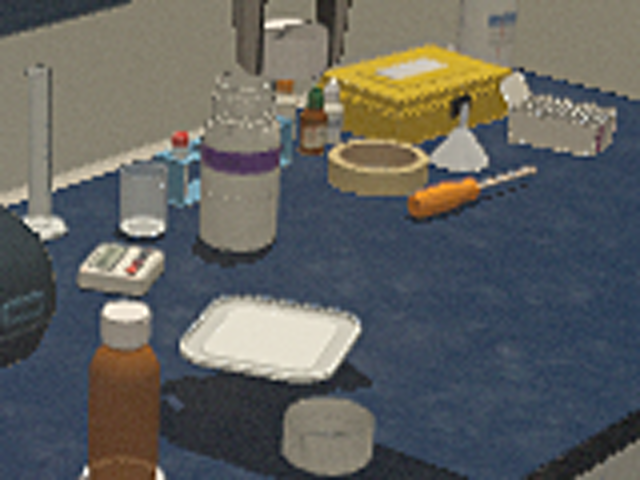

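step_arm(steps="0.03 0 0 0 0.5;0.06 0 0 0 0.5;0.09 0 0 0 0.5;0.12 0 0 0 0.5;0.15 0 0 0 0.5;0.17 0 0 0 0.5;0.19 0 0 0 0.5;0.2 0 0 0 0.5;0.21 0 0 0 0.5;0.214 0 0 0 0.5;0.216 0 0 0 0.5;0.216 0 0 0 0.5")

```text
time: 12.65
tcp_pos: [495.9, -384.5, 24.5]
orientation: [0.629, -0.324, 0.628, 0.324]
contact_force: [0.5, -0.4, -0.3]
finger_gap: 54.5
```

```bash
python3 st.py; python3 - <<'E'
from h import *
for n in ('scene',):
    im,d=camera(n)
    c=im[130:220,280:390]
    cv2.imwrite(f'pics/{n}6.png',cv2.resize(c,None,fx=6,fy=6,interpolation=cv2.INTER_CUBIC))
E
```

```text
12.65 tcp [ 495.9 -384.5   24.5] jaw 54.5 gap 54.5 F [ 0.5 -0.4 -0.3] T [-0.   -0.17 -0.01]
[ 1.24  0.94 -0.94  1.73  0.92  0.97  0.88]
[[ 0.001 -0.814  0.58 ]
 [-0.     0.58   0.814]
 [-1.    -0.001  0.   ]]
```

View pics/scene6.png

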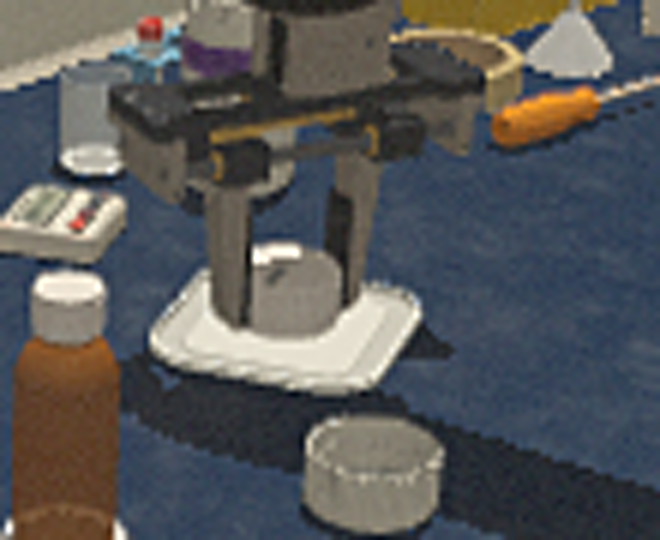

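The cap hangs upright over the middle of the lid, with no contact yet. I'll lower it the last few mm.

step_arm(steps="0.002 0 0 0 0.5;0.003 0 0 0 0.5;0.004 0 0 0 0.5;0.005 0 0 0 0.5;0.005 0 0 0 0.5")

```text
time: 13.2
tcp_pos: [495.5, -384.3, 19.0]
orientation: [0.628, -0.324, 0.629, 0.324]
contact_force: [1.2, 0.3, 0.5]
finger_gap: 54.5
```

step_arm(steps="0.0005 0 0 0 0.5;0.001 0 0 0 0.5;0.0015 0 0 0 0.5;0.002 0 0 0 0.5;0.002 0 0 0 0.5")

```text
time: 13.7
tcp_pos: [495.7, -384.4, 18.4]
orientation: [0.628, -0.324, 0.629, 0.324]
contact_force: [-3.0, 1.2, 8.6]
finger_gap: 54.5
```

step_arm(steps="-0.0005 0 0 0 0.38;-0.0005 0 0 0 0.36;-0.0005 0 0 0 0.33;-0.0005 0 0 0 0.3;-0.0005 0 0 0 0.25;-0.0005 0 0 0 0.22;-0.0005 0 0 0 0.22;-0.0005 0 0 0 0.22;-0.0005 0 0 0 0.22")

```text
time: 14.6
tcp_pos: [495.6, -384.4, 17.6]
orientation: [0.629, -0.324, 0.629, 0.324]
contact_force: [0.2, 0.1, 0.2]
finger_gap: 71.8
```

```bash
python3 st.py; python3 - <<'E'
from h import *
for n in ('scene',):
    im,d=camera(n)
    c=im[130:220,280:390]
    cv2.imwrite(f'pics/{n}7.png',cv2.resize(c,None,fx=6,fy=6,interpolation=cv2.INTER_CUBIC))
E
```

```text
14.6 tcp [ 495.6 -384.4   17.6] jaw 54.5 gap 71.8 F [0.2 0.1 0.2] T [-0.04 -0.07  0.01]
[ 1.24  0.95 -0.93  1.73  0.93  0.96  0.88]
[[ 0.    -0.815  0.58 ]
 [-0.     0.58   0.815]
 [-1.    -0.    -0.   ]]
```

View pics/scene7.png

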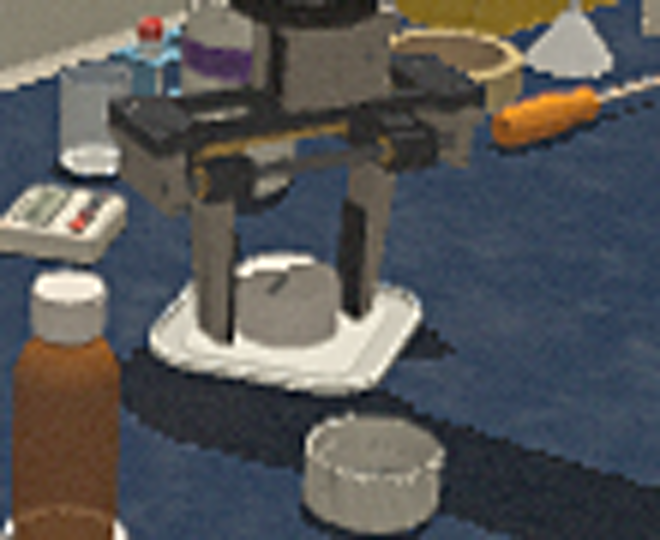

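step_arm(steps="0 0 0 0 0.18;0 0 0 0 0.18;-0.005 0 0 0 0.18;-0.015 0 0 0 0.18;-0.03 0 0 0 0.18;-0.05 0 0 0 0.18;-0.08 0 0 0 0.18;-0.12 0 0 0 0.18;-0.16 0 0 0 0.18;-0.2 0 0 0 0.18;-0.2 0.1 0 0 0.18;-0.2 0.05 -0.05 0 0.18;-0.2 0.05 -0.1 0 0.18;-0.2 0.05 -0.15 0 0.18;-0.2 0.05 -0.2 0 0.18;-0.2 0.05 -0.2 0 0.18")

```text
time: 16.25
tcp_pos: [332.8, -525.3, 218.1]
orientation: [0.629, -0.321, 0.632, 0.319]
contact_force: [-0.9, -0.6, -0.9]
finger_gap: 75.6
```

```bash
python3 st.py; python3 - <<'E'
from h import *
for n in ('scene','top'):
    im,d=camera(n);P=cloud(n,d);g=im.astype(int)
    m=(abs(P[...,2]-32)<5)&(np.hypot(P[...,0]-495,P[...,1]+385)<55)
    if m.any():
        v,u=np.nonzero(m);print(n,m.sum(),P[m].mean(0).round(1),P[m].std(0).round(1),cv2.minEnclosingCircle(P[m][:,:2].astype(np.float32)))
        A=np.c_[P[m][:,:2],np.ones(m.sum())];k=np.linalg.lstsq(A,P[m][:,2],rcond=None)[0];print('tilt deg',np.degrees(np.hypot(*k[:2])))
    c=im[130:220,280:390] if n=='scene' else im[170:270,330:440]
    cv2.imwrite(f'pics/{n}8.png',cv2.resize(c,None,fx=5,fy=5,interpolation=cv2.INTER_CUBIC))
E
```

```text
16.25 tcp [ 332.8 -525.3  218.1] jaw 53.8 gap 75.6 F [-0.9 -0.6 -0.9] T [-0.   -0.16  0.02]
[ 1.7   0.74 -1.15  1.64  0.71  1.24  1.34]
[[-0.002 -0.807  0.59 ]
 [-0.003  0.59   0.807]
 [-1.    -0.    -0.003]]
scene 124 [ 494.5 -379.9   30.7] [14.6 15.1  1.6] ((497.8522644042969, -380.817138671875), 30.181583404541016)
tilt deg 1.3445014268589348
top 319 [ 495.5 -384.8   31.5] [13.9 14.2  1.9] ((495.7685546875, -384.75775146484375), 28.30021858215332)
tilt deg 0.6411531674598737
```

View pics/scene8.png

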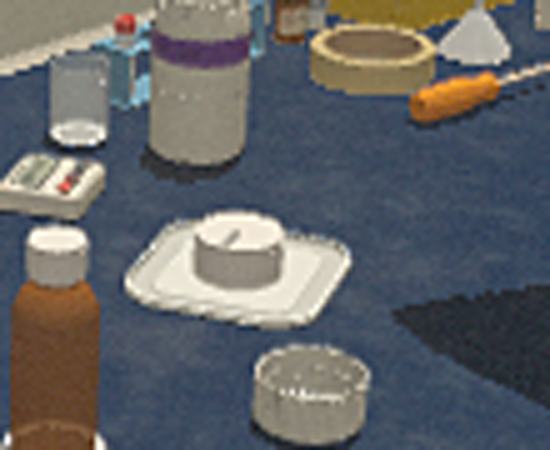

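View pics/top8.png

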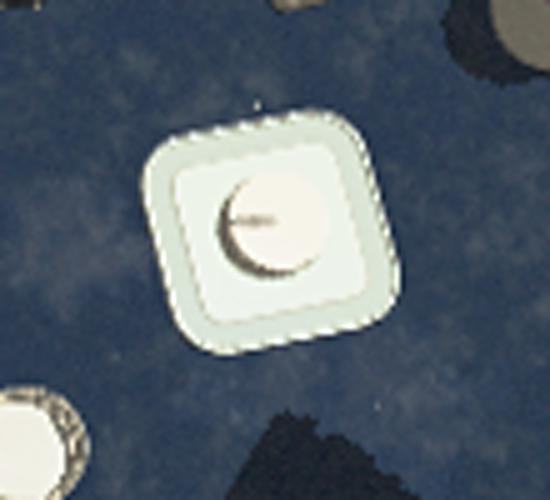

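The cap stands centred on the lid, about 3 mm off by the top camera, with a fitted tilt of about 1°. The gripper is clear.

```bash
python3 -c "
from station import *
print(sign_off())"
```

```text
the job is handed in; nothing more can be done
None
```

The jar is open, and its cap stands opening down near the middle of the right-hand tub lid. I handed the job in at about 16 s; the sign-off gave no verdict.

- **Unscrewing:** I turned the cap about 217° anticlockwise in one continuous grip, with no regrips, because the last joint had enough range. The bar was in line with the pip to within a few degrees before I lifted, and the cap came off with almost no force.
- **Placing:** I carried it over the tall bottle and lowered it until it touched the lid at about 9 N. Then I opened the fingers and backed the arm away.
- **Last checks:** From the top camera the cap is about 3 mm from the lid's centre, with its top at about 31.5 mm and a tilt of about 1°. The gripper was clear, and no bottle contact showed in the force readings or pictures.
- **Disagreement:** The scene camera put both the cap and the lid about 5 mm further left in y than the top camera, which is a calibration offset. The cap's position relative to the lid agrees within a few millimetres in both.

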